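# Scan a sample tube and show its foot to the inspection camera

## Robot

A 7-joint arm with a two-finger parallel gripper is mounted at the origin on the work surface. World frame = base frame: x ahead of the robot, y to its left, z up, the work surface at z = 0. Lengths are in m, angles in rad, forces in N, time in s.
With the tool pointing down it reaches from about 0.35 to 0.9 m from the base axis. Payload 8.1 kg.
Tool frame: the origin (TCP) lies on the centre line of the jaws, within the pads' length; the fingertips stand 14 mm ahead of it and the grasp point (between the pads) lies 5 mm behind it; x points along the fingers, z is the direction in which the jaws open and shut, and the axes are right-handed (so a half turn about x gives the same grasp; the last joint's range is limited). The gripper opens to 85 mm and grips with 20 to 120 N. Pads are 22 mm wide; open, the fingers measure 114 mm over their backs; the gripper's body (76 mm by 85 mm) begins 54 mm behind the grasp point. The pads swing forward as they close: fully open they stand 13 mm farther back than shut.
Start: joints at [-1.311, 0.434, 0.025, 1.573, -0.012, 1.134, -0.075], TCP at [0.222, 0.584, 0.245] pointing down, gripper open.
Joint ranges: [-2.62, 2.62], [-0.44, 2.09], [-1.27, 1.32], [0.08, 2.57], [-1.32, 4.46], [0.12, 2], [-2.74, 2.74]. Speed limits (rad/s): [2.22, 2.22, 3.01, 3.01, 3.14, 3.14, 3.14].

## Interface

Orientations are given as a unit quaternion [x, y, z, w].
In Python, from rig import sense, camera, finish_job gives the robot as it stands.
- The arm moves only by the tool jog_arm, never from a script. Its argument "commands" is a list of rows, each a list of 6 numbers: the shift along the tool's x, y, z in cm, then the turn, a rotation vector about the tool's x, y, z in degrees. A call has exactly 10 rows; each row shifts and turns the pose as measured when the row begins, along the tool's axes as they then stand; what a row does not reach is not made up. A row lasts 1/8 s, in which the tool goes at most 62.5 mm and 10.7 degrees, less where a joint would pass 70% of its speed; a pose out of reach is approached as far as the arm can. A call is refused whole if a number of a shift passes 6.25 or a number of a turn 10.7, either way. A call with a gripper value outside its range is refused whole. "grip" is the finger opening in cm, from 0 to 8.54, set as the call begins (left out, the last holds). The fingers move at their own pace and stop on an object; "grip_force" is the grip in N (left out, the last holds). Time passes only in rows, so rows that do not move let the fingers close, or fill a call up. It gives the time, the measured TCP pose, the force and the opening at its end, in the units of the state.
- sense(): the state, without advancing time (a new reading comes with each control period).
- camera(name): name is "scene" or "side" or "wrist"; returns a dict with "color" (420x560x3 uint8, red, green, blue), "z_map" (420x560 float32, m along the optical axis (not along the pixel's ray), 0 where there is no reading), "fx", "fy", "cx", "cy" (pixels), "k1" (the pictures are not rectified: a ray, as slopes to the right and down, at radius r is drawn at 1 + k1 r^2 times it, then the intrinsics apply), "R" (3x3) and "t" (3): a world point X has camera coordinates R X + t; the wrist camera has in their place "tool_from_camera" (4x4, takes a point from camera to tool coordinates, whose origin is the TCP and whose axes are the tool frame's). Camera axes: x right, y down, z forward; pixel columns grow to the right and rows downward; lengths in m; the calibration is good to about 2 mm. A picture is of the moment at which its call begins: read the wrist's pose just before it.
- finish_job(): hands the job in, once; it reports no verdict.
The state is a dict: "time": time; "joints": joint angles; "joint_velocities": joint speeds; "joint_efforts": joint torques, N m; "position": TCP position; "orientation": TCP orientation; "ft_force": force on the tool from outside, world axes, zero at the start; "torque": the same for the moment, N m; "finger_gap": finger opening in m.
Only numpy, scipy, OpenCV 4.12 (cv2) and the standard library are available. Lean on these libraries where they do the work, as an engineer would, in place of code of your own. Each camera call takes 0.05 s, during which the arm holds its last target.

## Task

Slide the blue tube rack along its channel until the red-capped tube stands right under the orange tip of the code reader, and leave it still there for two seconds so it is read. Then slide the rack out from under the reader, well clear of it, lift the red-capped tube out by its cap and finish while still holding it in the air in front of the inspection camera: foot towards the lens, tube in line with the lens axis, the foot 70 mm from the glass, held steady. Do not touch the reader or the camera, keep the rack down in its channel and the other two tubes in it, and leave the bottle, the beaker and the tip box where they are.

Things in the scene. Friction and masses are not known exactly. Their poses are not given: they have to be found in the camera images.
- channel: fixed aluminium guide channel, 500 mm long (y) and 93 mm wide; floor 6 mm thick, rails 22 mm high with 63 mm between them, a dark stop at each end. Origin at the centre of its underside, y along the channel. The code reader stands on it at y = -90 mm. The rack's origin can travel from y = -170 to +80 mm between the stops
- rack: blue tube rack, loose, about 0.7 kg, on the channel floor between the rails (1.5 mm play each side). 60 mm wide (x), 60 mm high, from -65 to +155 mm in its y. Origin on its underside, axes parallel to the channel's. Three holes 30 mm across, 50 mm deep (floors 10 mm above the underside) at x = 0, y = -40, 0, +40 mm. Black handle block on top at y = +135 mm
- rack_handle (a point): centre of the top of the rack's black upright handle block, 110 mm above the rack's underside. The block is 24 mm wide (rack x), 30 mm long (rack y) and rises 50 mm above the rack's 60 mm high top
- tube_red: closed sample tube with a red screw cap, rigid, 115 mm long, about 45 g; pale body 28 mm in diameter narrowing to 18 mm at the foot; cap 34 mm in diameter and 20 mm high (from 95 to 115 mm). Origin at the centre of the foot (lower end), z along the tube towards the cap. Starts upright in one of the three rack holes (which one varies)
- tube_red_top (a point): centre of the top of the red cap, 115 mm above the foot along the tube
- tube_green: closed sample tube with a green screw cap, rigid, 115 mm long, about 45 g; pale body 28 mm in diameter narrowing to 18 mm at the foot; cap 34 mm in diameter and 20 mm high (from 95 to 115 mm). Origin at the centre of the foot (lower end), z along the tube towards the cap. Starts upright in one of the three rack holes (which one varies); bystander, stays in the rack
- tube_yellow: closed sample tube with a yellow screw cap, rigid, 115 mm long, about 45 g; pale body 28 mm in diameter narrowing to 18 mm at the foot; cap 34 mm in diameter and 20 mm high (from 95 to 115 mm). Origin at the centre of the foot (lower end), z along the tube towards the cap. Starts upright in one of the three rack holes (which one varies); bystander, stays in the rack
- reader_tip (a point): lower end of the code reader's orange tip, 145 mm above the bench, over the centre line of the channel (x = 0, y = -90 mm in the channel's frame), 14 mm above the caps of tubes in the rack
- reader: fixed code reader: black barrel 22 mm in diameter with the orange tip down, 145 to 205 mm above the bench, under a grey arm 22 mm wide (y), top at 222 mm, that runs from x = -10 mm to a 22 mm square post at x = +115 mm on a 70 x 50 mm foot. Origin at bench level below the tip; axes parallel to the channel's. Not to be touched
- camera_stand: fixed stand of the inspection camera, grey foot 110 x 100 mm, 14 mm high, with two side plates to about 93 mm. Origin at the centre of its underside; its front (-x) looks roughly towards the robot, its yaw varies
- camera_head: the inspection camera: black 60 mm cube with a lens barrel (54 mm over its light ring) and green glass at its upper end. Origin at the centre of the cube, 75 mm above the bench over the stand's origin. Its z axis is the lens axis, pointing out of the glass: it leans 30 degrees from vertical towards the stand's front (-x). Not to be touched
- lens_glass (a point): centre of the lens glass, 63 mm from the camera head's origin along its z axis
- focus_point (a point): point in the air on the lens axis, 70 mm in front of the glass (133 mm from the head's origin along its z axis): where the foot of the tube belongs
- reagent_bottle: amber bottle with a white cap, 60 mm in diameter, 140 mm high; bystander. Origin at the centre of its underside
- beaker: white open beaker, 68 mm in diameter at the rim, 85 mm high; bystander. Origin at the centre of its underside
- tip_box: yellow pipette tip box, 87 x 122 mm, 66 mm high; bystander. Origin at the centre of its underside
Not all that is in view belongs to the job. There is more than one size of the rack; the one meant has the size given above.

How it is judged:
On the way, in this order (a step that is already met when the one before it is completed fails the run):
1. the red-capped tube, standing in the rack in the channel, is under the reader's tip (within 6 mm) and still for 1 s (horizontal distance between tube_red_top and reader_tip below 0.006 m and linear speed of rack below 0.01 m/s and z of tube_red in the frame of rack between 0 and 0.03 m and x of tube_red in the frame of rack between -0.02 and 0.02 m and y of tube_red in the frame of rack between -0.06 and 0.06 m and x of rack in the frame of channel between -0.01 and 0.01 m and z of rack in the frame of channel below 0.012 m and angle between rack's own z axis and vertical below 0.08 rad), for 1 s.
2. the rack, with the red-capped tube in it, is slid out from under the reader (the cap over 50 mm from the tip, seen from above) (horizontal distance between tube_red_top and reader_tip above 0.05 m and z of tube_red in the frame of rack between 0 and 0.03 m and x of tube_red in the frame of rack between -0.02 and 0.02 m and y of tube_red in the frame of rack between -0.06 and 0.06 m and x of rack in the frame of channel between -0.01 and 0.01 m and z of rack in the frame of channel below 0.012 m and angle between rack's own z axis and vertical below 0.08 rad), for 0.1 s.
3. the red-capped tube is lifted clear out of the rack (height (world z) of tube_red above 0.075 m and contact force between tube_red and rack below 0.1 N), for 0.2 s.
At the end, for the whole second after the job is handed in: Gripper still holds the red-capped tube steady in the air, touching nothing else: foot within 15 mm of the focus point and towards the lens, axis within 0.2 rad of the lens axis. Rack flat in its channel, other two tubes in it; bottle, beaker and tip box within 15 mm of their starts (distance between tube_red and focus_point below 0.015 m and angle between the z axis of tube_red and the z axis of camera_head, either way round below 0.2 rad and z of tube_red_top in the frame of camera_head above 0.2 m and contact force between tube_red and the fingers above 1 N and contact force between tube_red and camera_head below 0.1 N and contact force between tube_red and rack below 0.1 N and linear speed of tube_red below 0.02 m/s and angular speed of tube_red below 0.2 rad/s and x of rack in the frame of channel between -0.01 and 0.01 m and z of rack in the frame of channel below 0.012 m and angle between rack's own z axis and vertical below 0.08 rad and z of tube_green in the frame of rack between 0 and 0.03 m and x of tube_green in the frame of rack between -0.02 and 0.02 m and y of tube_green in the frame of rack between -0.06 and 0.06 m and z of tube_yellow in the frame of rack between 0 and 0.03 m and x of tube_yellow in the frame of rack between -0.02 and 0.02 m and y of tube_yellow in the frame of rack between -0.06 and 0.06 m and distance of each of reagent_bottle, beaker, tip_box from where it was at the start of the episode below 0.015 m); the arm keeps its last pose, push and grip.
It fails at once if the code reader is touched (contact force between reader and anything else above 1 N).
It fails at once if the inspection camera is touched (contact force between any of camera_head, camera_stand and anything else above 1 N).
It fails at once if another tube leaves the rack (z of any of tube_green, tube_yellow in the frame of rack above 0.04 m).
It fails at once if the rack is lifted out of its channel or tipped (z of rack in the frame of channel above 0.022 m or angle between rack's own z axis and vertical above 0.15 rad).
It fails at once if bottle, beaker or tip box is disturbed (distance of any of reagent_bottle, beaker, tip_box from where it was at the start of the episode above 0.015 m).
It also fails if it takes over 69 s, if anything falls off the work surface, if the arm or the gripper's body presses on something with over 40 N, if the wrist force passes 120 N, or if a joint passes its speed limit or range.

## Working session

There is one attempt and no reset: what is moved stays moved. The work goes in short steps, Python scripts to look and compute and a tool call to move; the robot and the scene stay as the last step left them, time stands still between calls to the robot, and variables do not carry over. Pictures are saved under pics/ and viewed, and the job is handed in when it is done.

Besides the shell and the picture viewer there is one more tool, called after ">>>" as name([rows], argument=value, ...), one row to a line, values as JSON. jog_arm: Moves the arm, as the interface text tells. Its arguments: {"type":"object","properties":{"commands":{"type":"array"},"grip":{"type":"number"},"grip_force":{"type":"number"}},"required":["commands"]}

```bash
mkdir -p pics; ls; cat > h.py <<'E'
import numpy as np, cv2, pickle
from rig import sense, camera
from scipy.spatial.transform import Rotation as Ro
def snap(n,tag):
    s=sense(); c=camera(n); pickle.dump((s,c),open(f'{tag}.pkl','wb'))
    cv2.imwrite(f'pics/{tag}.png',c['color'][:,:,::-1]); return s,c
def load(tag): return pickle.load(open(f'{tag}.pkl','rb'))
def pose(s,c):
    # world_from_cam
    T=np.eye(4)
    if 'R' in c:
        T[:3,:3]=np.array(c['R']).T; T[:3,3]=-np.array(c['R']).T@np.array(c['t'])
    else:
        W=np.eye(4); W[:3,:3]=Ro.from_quat(s['orientation']).as_matrix(); W[:3,3]=s['position']
        T=W@np.array(c['tool_from_camera'])
    return T
def slopes(c,u,v):
    K=np.array([[c['fx'],0,c['cx']],[0,c['fy'],c['cy']],[0,0,1.]])
    return cv2.undistortPoints(np.array([[[u,v]]],float),K,np.array([c['k1'],0,0,0,0.]))[0,0]
def px(s,c,u,v,z=None):
    """world point; by depth, or on plane world z"""
    T=pose(s,c); a=slopes(c,u,v); d=np.array([a[0],a[1],1.])
    if z is None:
        Z=c['z_map'][int(round(v)),int(round(u))]; return T[:3,:3]@(d*Z)+T[:3,3]
    r=T[:3,:3]@d; return T[:3,3]+r*(z-T[2,3])/r[2]
def cloud(s,c):
    K=np.array([[c['fx'],0,c['cx']],[0,c['fy'],c['cy']],[0,0,1.]])
    h,w=c['z_map'].shape; g=np.stack(np.meshgrid(np.arange(w),np.arange(h)),-1).reshape(-1,1,2).astype(float)
    a=cv2.undistortPoints(g,K,np.array([c['k1'],0,0,0,0.])).reshape(h,w,2)
    P=np.dstack([a,np.ones((h,w))])*c['z_map'][...,None]
    T=pose(s,c); return P@T[:3,:3].T+T[:3,3]
E
python3 - <<'E'
from h import *
for n in ['scene','side','wrist']:
    s,c=snap(n,n+'0'); print(n,pose(s,c).round(3).tolist(),c['fx'],c['k1'])
print(s)
E
```

```text
pics
scene [[0.191, 0.74, -0.645, 1.313], [0.982, -0.152, 0.115, -0.1], [-0.013, -0.655, -0.756, 0.972], [0.0, 0.0, 0.0, 1.0]] 484.9531978931854 0.033302925288036606
side [[0.844, -0.316, 0.432, -0.013], [-0.536, -0.497, 0.683, -0.988], [-0.001, -0.808, -0.589, 1.011], [0.0, 0.0, 0.0, 1.0]] 522.438320640705 0.02384817751457114
wrist [[0.356, 0.902, 0.243, 0.16], [0.934, -0.344, -0.093, 0.607], [-0.0, 0.26, -0.966, 0.373], [0.0, 0.0, 0.0, 1.0]] 306.54751049509986 -0.025801997779162974
{'time': 0.1, 'joints': array([-1.31054603,  0.43514077,  0.02497435,  1.57396184, -0.0115984 ,
        1.13397248, -0.07510709]), 'joint_velocities': array([-0.00040682, -0.00274382, -0.00069667, -0.00259068,  0.00100038,
        0.00034812, -0.0002092 ]), 'joint_efforts': array([ 3.11047603e-03, -6.71750522e+01,  1.02798186e+00, -3.16899490e+01,
        1.56853034e-02,  7.34363159e-03, -8.81907539e-06]), 'position': array([0.22174135, 0.58391383, 0.24462934]), 'orientation': array([-0.40185935,  0.58238725,  0.40125224,  0.58166209]), 'ft_force': array([ 0.19536575,  0.19337257, -0.5922792 ]), 'torque': array([ 0.05150865, -0.00998462,  0.03702794]), 'finger_gap': 0.08569091789073074}
```

View pics/scene0.png

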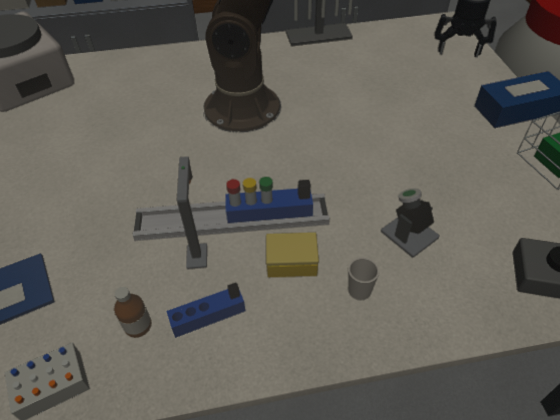

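View pics/side0.png

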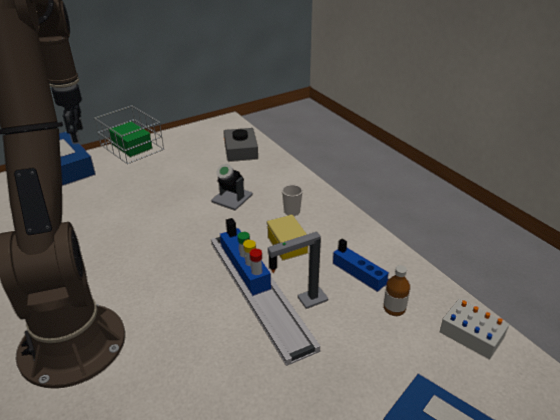

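View pics/wrist0.png

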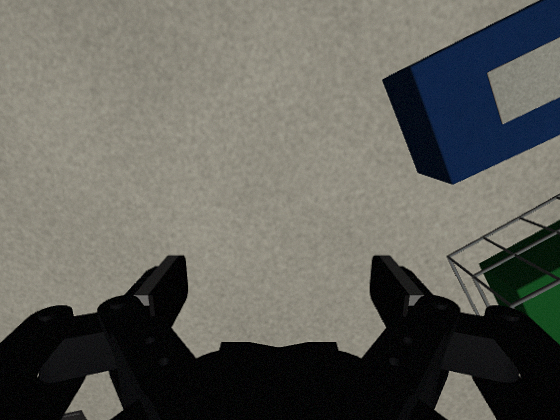

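```bash
python3 - <<'E'
from h import *
s,c=load('scene0'); im=c['color'][:,:,::-1]
cv2.imwrite('pics/sc_a.png',cv2.resize(im[150:280,125:335],None,fx=3.7,fy=3.7,interpolation=cv2.INTER_CUBIC))
cv2.imwrite('pics/sc_b.png',cv2.resize(im[170:310,340:450],None,fx=4,fy=4,interpolation=cv2.INTER_CUBIC))
P=cloud(s,c)
# rack top (z~66mm, blue)
rgb=c['color'].astype(int)
blue=(rgb[...,2]>rgb[...,0]*1.8)&(rgb[...,2]>rgb[...,1]*1.5)
m=blue&(abs(P[...,2]-0.066)<0.006); m[:, :200]=0; m[:,335:]=0; m[235:]=0
pts=P[m][:,:2]; print(len(pts), P[m][:,2].mean(), cv2.minAreaRect(pts.astype(np.float32)))
# rails z~0.022..0.028
m=np.zeros(m.shape,bool); m[185:245,125:335]=1
m&=(P[...,2]>0.015)&(P[...,2]<0.035)&~blue
pts=P[m]; print(len(pts), np.median(pts[:,2]), cv2.minAreaRect(pts[:,:2].astype(np.float32)))
for n in ['red','yellow','green']:
    r,g,b=rgb[...,0],rgb[...,1],rgb[...,2]
    mm={'red':(r>1.8*g)&(r>1.8*b),'yellow':(r>1.8*b)&(g>1.5*b)&(g>.6*r),'green':(g>1.4*r)&(g>1.2*b)}[n].copy()
    box=np.zeros_like(mm); box[170:200,215:285]=1
    mm&=box&(P[...,2]>0.125)
    q=P[mm]; print(n,len(q),q.mean(0) if len(q) else None, q.min(0),q.max(0))
E
```

```text
908 0.06495245982279532 ((0.4830887019634247, 0.00993899255990982), (0.21620021760463715, 0.06450783461332321), 85.0311279296875)
2025 0.020748495045908144 ((0.473930299282074, -0.0884292721748352), (0.4975912868976593, 0.09899021685123444), 84.37786865234375)
red 99 [ 0.48475087 -0.07526502  0.13830007] [ 0.45916538 -0.0996808   0.12613375] [ 1.31338929 -0.06102681  0.97166169]
yellow 118 [ 0.48059713 -0.03551464  0.12962314] [ 0.46211242 -0.05038987  0.12527429] [ 0.49854477 -0.01959454  0.13398996]
green 106 [0.48462653 0.00450439 0.12985091] [ 0.46664181 -0.00925921  0.12594859] [0.50161741 0.01906739 0.13400987]
```

```bash
python3 - <<'E'
from h import *
s,c=load('side0'); im=c['color'][:,:,::-1]
cv2.imwrite('pics/si_a.png',cv2.resize(im[210:370,200:340],None,fx=3.7,fy=3.7,interpolation=cv2.INTER_CUBIC))
cv2.imwrite('pics/si_b.png',cv2.resize(im[150:220,200:310],None,fx=6,fy=6,interpolation=cv2.INTER_CUBIC))
E
```

```text
(no output)
```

View pics/sc_a.png

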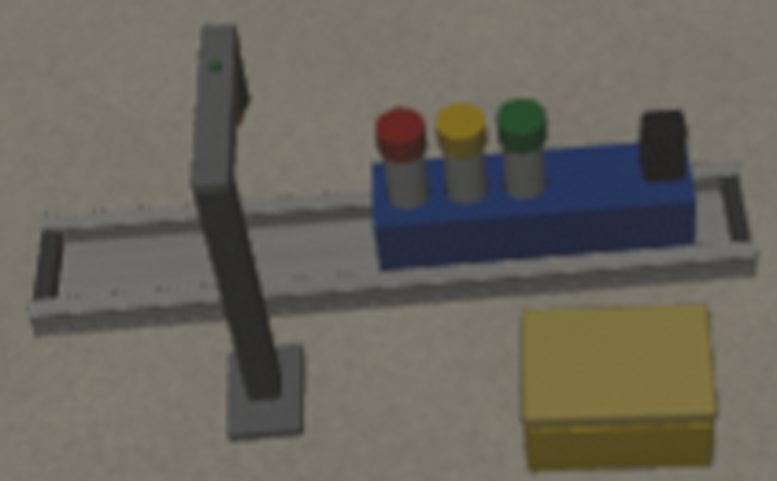

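View pics/si_a.png

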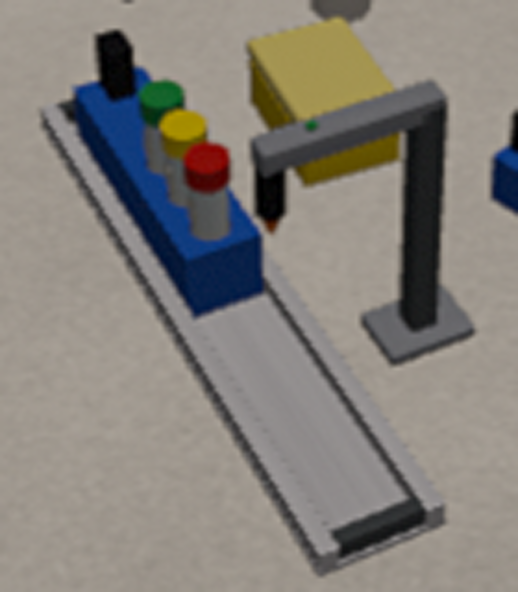

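View pics/sc_b.png

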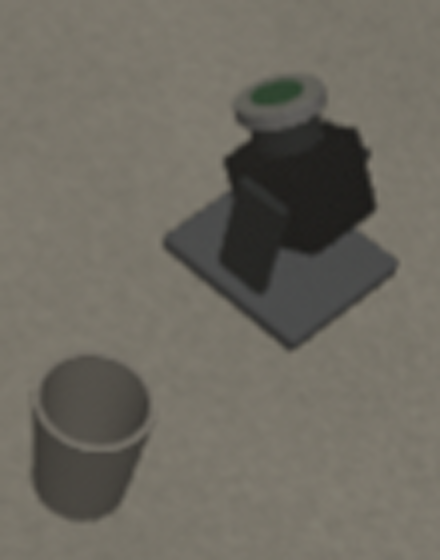

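View pics/si_b.png

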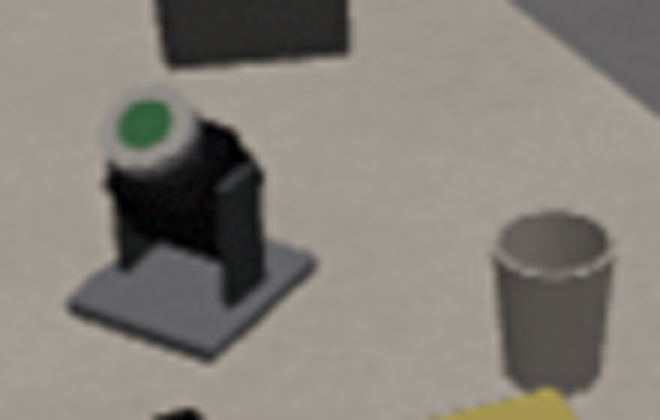

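```bash
python3 - <<'E'
from h import *
sc=load('scene0'); si=load('side0')
A=lambda u,v,z=None: px(*sc,125+u/3.7,150+v/3.7,z)
B=lambda u,v,z=None: px(*si,200+u/3.7,210+v/3.7,z)
C=lambda u,v,z=None: px(*sc,340+u/4,170+v/4,z)
D=lambda u,v,z=None: px(*si,200+u/6,150+v/6,z)
print('chan scene'); q=np.array([A(32,312,.022),A(45,220,.022),A(740,167,.022),A(755,252,.022)]); print(q.round(4), q.mean(0))
d=(q[2]+q[3]-q[0]-q[1]); print('dir',d[:2]/np.hypot(*d[:2]), np.hypot(*d[:2])/2)
q=np.array([B(42,115,.022),B(318,560,.022),B(442,510,.022)]); print('side',q.round(4)); d=q[0]-q[1]; print(d,np.hypot(*d[:2]), d/np.hypot(*d[:2]), 'centre',(q[0]+q[2])/2)
print('foot'); f=np.array([C(165,242,.014),C(290,345,.014),C(397,263,.014)]);print(f.round(4),(f[0]+f[2])/2)
g=np.array([D(70,303,.014),D(210,355,.014),D(315,262,.014)]);print(g.round(4),(g[0]+g[2])/2)
for f in (f,g):
  for a,b in((0,1),(1,2)): d=f[b]-f[a]; print(np.hypot(*d[:2]),np.degrees(np.arctan2(d[1],d[0])))
# triangulate
def tri(p,q):
    M=np.zeros((3,3));v=np.zeros(3)
    for (s,c),(u,w) in ((sc,p),(si,q)):
        T=pose(s,c);a=slopes(c,u,w);r=T[:3,:3]@[a[0],a[1],1];r/=np.linalg.norm(r);N=np.eye(3)-np.outer(r,r);M+=N;v+=N@T[:3,3]
    x=np.linalg.solve(M,v); return x
s_=lambda u,v:(125+u/3.7,150+v/3.7); i_=lambda u,v:(200+u/3.7,210+v/3.7)
print('glass',tri((340+277/4,170+93/4),(200+145/6,150+125/6)), C(277,93),D(145,125))
print('reader green led',tri(s_(215,66),i_(311,126)))
print('tip(side) at z.145',B(270,230,.145), 'depth',B(270,225))
print('caps scene',A(401,122,.131),A(461,117,.131),A(521,112,.131)); print('side',B(207,160,.131),B(184,128,.131),B(162,97,.131))
print('handle', A(662,118),tri(s_(662,122),i_(113,42)))
E
```

```text
chan scene
[[ 0.4936 -0.3361  0.022 ]
 [ 0.4104 -0.3278  0.022 ]
 [ 0.46    0.166   0.022 ]
 [ 0.5404  0.1564  0.022 ]] [ 0.4760958  -0.08535368  0.022     ]
dir [0.09725619 0.99525938] 0.4955176326256796
side [[ 0.4498  0.1543  0.022 ]
 [ 0.4027 -0.335   0.022 ]
 [ 0.4906 -0.3447  0.022 ]]
[ 4.71177794e-02  4.89225095e-01 -1.11022302e-16] 0.49148883854146136 [ 9.58674454e-02  9.95394109e-01 -2.25889774e-16] centre [ 0.47018932 -0.09519857  0.022     ]
foot
[[0.6003 0.2771 0.014 ]
 [0.6916 0.3251 0.014 ]
 [0.6451 0.4126 0.014 ]] [0.62269894 0.34486403 0.014     ]
[[0.5486 0.357  0.014 ]
 [0.5911 0.2711 0.014 ]
 [0.6839 0.3192 0.014 ]] [0.61627696 0.3380785  0.014     ]
0.10312229728752964 27.688620275655616
0.09908408958431338 117.96781918711702
0.09579701483762552 -63.69358752338904
0.10457694593183019 27.377776892660286
glass [0.59132319 0.33218742 0.12922331] [0.59120415 0.33244736 0.12963395] [0.5876584  0.32345288 0.13453749]
reader green led [ 0.49595086 -0.17969466  0.22293308]
tip(side) at z.145 [ 0.46628322 -0.17632324  0.145     ] depth [ 0.46212871 -0.18348981  0.15700237]
caps scene [ 0.4735556  -0.07244351  0.131     ] [ 0.47698357 -0.03311935  0.131     ] [0.4804356  0.00637671 0.131     ]
side [ 0.47418925 -0.07834809  0.131     ] [ 0.47776338 -0.03917306  0.131     ] [4.81547118e-01 2.68832966e-04 1.31000000e-01]
handle [0.48912091 0.10002348 0.11474257] [0.49196832 0.09936689 0.11382093]
```

```bash
cat >> h.py <<'E'
def plan(s,target,xax,zax):
    """shift in tool axes (cm) and total rotvec (deg) in tool frame to reach target pos and axes"""
    R=Ro.from_quat(s['orientation']).as_matrix()
    xax=np.array(xax,float)/np.linalg.norm(xax); zax=np.array(zax,float); zax-=xax*(zax@xax); zax/=np.linalg.norm(zax)
    G=np.column_stack([xax,np.cross(zax,xax),zax])
    return R.T@(np.array(target)-s['position'])*100, np.degrees(Ro.from_matrix(R.T@G).as_rotvec())
YA=np.array([0.096,0.995,0]); XA=np.array([0.995,-0.096,0])
E
python3 - <<'E'
from h import *
s=sense(); R=Ro.from_quat(s['orientation']).as_matrix(); print(R.round(3)); 
_,c=load('wrist0'); print(np.array(c['tool_from_camera']).round(3))
for z in (YA,-YA): print(plan(s,[0.47,0.06,0.32],[0,0,-1],z))
E
```

```text
[[-0.    -0.935  0.355]
 [-0.001  0.355  0.935]
 [-1.    -0.    -0.001]]
[[-0.001 -0.26   0.966 -0.129]
 [-0.001 -0.966 -0.26   0.066]
 [ 1.    -0.001  0.001 -0.   ]
 [ 0.     0.     0.     1.   ]]
(array([ -7.47742295, -41.81063307, -40.18248068]), array([-1.52789386e+01, -6.78985747e-02, -3.36318150e-03]))
(array([ -7.47742295, -41.81063307, -40.18248068]), array([ 1.64721033e+02, -4.86330082e-03,  9.81841729e-02]))
```

```bash
python3 - <<'E'
from h import *
s=sense(); 
print(plan(s,[0.45,-0.03,0.33],[0,0,-1],YA))
E
```

```text
(array([ -8.46653544, -43.13543735, -49.30753137]), array([-1.52789386e+01, -6.78985747e-02, -3.36318150e-03]))
```

>>> jog_arm([
  [-0.8,-4,-4.6,0,0,0],
  [-0.8,-4,-4.6,0,0,0],
  [-0.8,-4,-4.6,0,0,0],
  [-0.8,-4,-4.6,0,0,0],
  [-0.8,-4,-4.6,0,0,0],
  [-0.8,-4,-4.6,0,0,0],
  [-0.8,-4,-4.6,0,0,0],
  [-0.8,-4,-4.6,0,0,0],
  [-0.8,-4,-4.6,0,0,0],
  [-0.8,-4,-4.6,0,0,0],
])

```text
time: 1.4
position: [0.4339, 0.0048, 0.3246]
orientation: [-0.404, 0.581, 0.404, 0.58]
ft_force: [0.8, 1.3, 0.0]
finger_gap: 0.0854
```

```bash
python3 - <<'E'
from h import *
s=sense(); print(s['position'],s['joints'])
print(plan(s,[0.45,-0.03,0.33],[0,0,-1],YA))
E
```

```text
[0.43386094 0.0048164  0.32456579] [-0.5788038   0.03261044  0.46675226  1.90818701 -0.01483223  1.20492852
  1.10879234]
(array([-0.54117015, -2.72350954, -2.70396894]), array([-14.8321285 ,  -0.05617205,  -0.0174371 ]))
```

>>> jog_arm([
  [-0.2,-1.3,-1.3,0,0,0],
  [-0.2,-1.3,-1.3,0,0,0],
  [0,0,0,-7.5,0,0],
  [0,0,0,-7.5,0,0],
  [0,0,0,0,0,0],
  [0,0,0,0,0,0],
  [0,0,0,0,0,0],
  [0,0,0,0,0,0],
  [0,0,0,0,0,0],
  [0,0,0,0,0,0],
])

```text
time: 2.65
position: [0.4494, -0.0356, 0.3289]
orientation: [-0.474, 0.526, 0.473, 0.525]
ft_force: [0.7, -0.2, 0.3]
finger_gap: 0.0857
```

```bash
python3 - <<'E'
from h import *
s,c=snap('wrist','wrist1'); print(s['position'],s['joints'],abs(s['joint_velocities']).max())
print(plan(s,[0.45,-0.03,0.33],[0,0,-1],YA))
E
```

```text
[ 0.44944457 -0.03559812  0.32892149] [-0.50750556  0.06296294  0.50542099  1.87008696 -0.03083364  1.21675154
  1.47481265] 0.002923635278542667
(array([-0.10872928,  0.00274029,  0.5623846 ]), array([-0.43391969, -0.08945195, -0.00222166]))
```

View pics/wrist1.png

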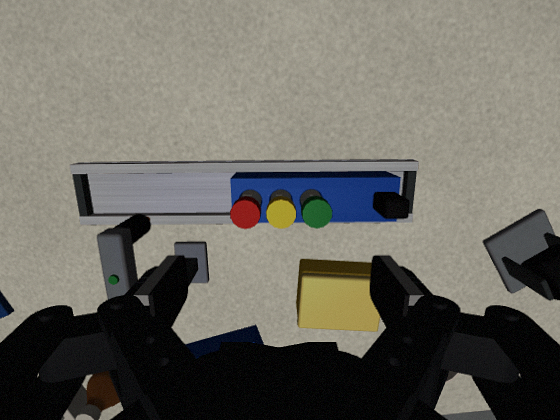

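```bash
python3 - <<'E'
from h import *
s,c=load('wrist1'); im=c['color'][:,:,::-1]
cv2.imwrite('pics/w1a.png',cv2.convertScaleAbs(cv2.resize(im[145:295,60:260],None,fx=4,fy=4,interpolation=cv2.INTER_CUBIC),alpha=1.6))
cv2.imwrite('pics/w1b.png',cv2.convertScaleAbs(cv2.resize(im[145:255,220:430],None,fx=3.8,fy=3.8,interpolation=cv2.INTER_CUBIC),alpha=1.6))
E
```

```text
(no output)
```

View pics/w1a.png

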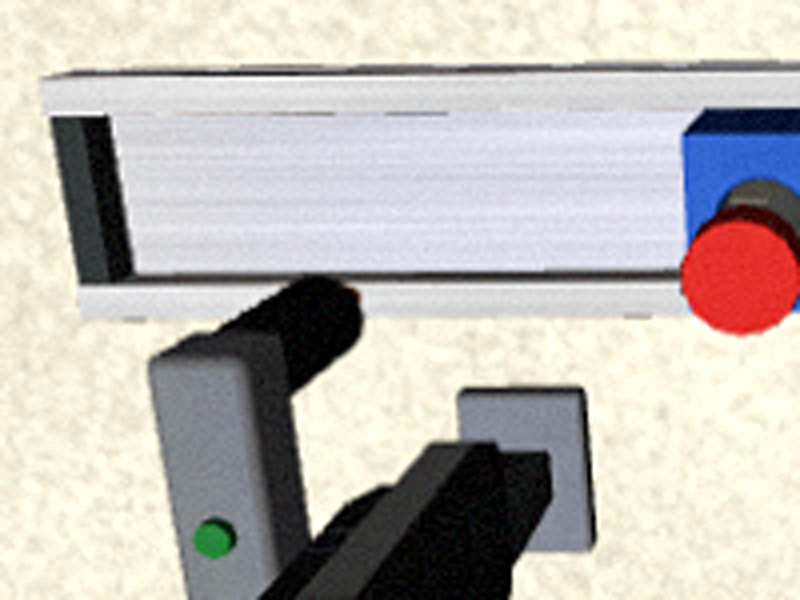

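View pics/w1b.png

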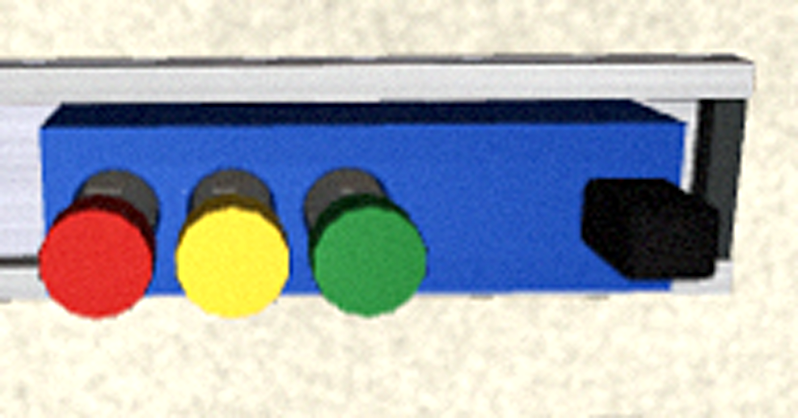

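```bash
python3 - <<'E'
from h import *
S=load('wrist1')
A=lambda u,v,z=None: px(*S,60+u/4,145+v/4,z)
B=lambda u,v,z=None: px(*S,220+u/3.8,145+v/3.8,z)
q=np.array([A(44,80,.022),A(82,316,.022),B(752,62,.022),B(733,292,.022)]); print(q.round(4),q.mean(0))
d=q[2]+q[3]-q[0]-q[1]; print(d/np.hypot(*d[:2]),np.hypot(*d[:2])/2)
print(B(97,260,.131),B(233,258,.131),B(369,258,.131))
print('tip edge',A(352,297,.145)); print('led',A(214,538,.222))
print('handle top', [B(u,v,.116) for u,v in((632,272),(715,262),(717,225))],B(670,250))
E
```

```text
[[ 0.4044 -0.3301  0.022 ]
 [ 0.4926 -0.3404  0.022 ]
 [ 0.4516  0.1632  0.022 ]
 [ 0.5414  0.1568  0.022 ]] [ 0.47248683 -0.0876313   0.022     ]
[9.63921727e-02 9.95343433e-01 5.57867942e-17] 0.4975294966367108
[ 0.47261507 -0.0747552   0.131     ] [ 0.47616043 -0.03527519  0.131     ] [0.48030962 0.00412641 0.131     ]
tip edge [ 0.46432393 -0.17762795  0.145     ]
led [ 0.49443152 -0.18241913  0.222     ]
handle top [array([0.49764771, 0.08560742, 0.116     ]), array([0.49713403, 0.11110434, 0.116     ]), array([0.48544226, 0.11165159, 0.116     ])] [0.4916178  0.09703868 0.11672698]
```

```bash
python3 - <<'E'
from h import *
s=sense()
print(plan(s,[0.4895,0.0993,0.16],[0,0,-1],YA))
E
```

```text
(array([16.87288943, -2.58738314, 13.85869456]), array([-0.43210494, -0.08794172, -0.0007154 ]))
```

>>> jog_arm([
  [3,-0.5,2.5,0,0,0],
  [3,-0.5,2.5,0,0,0],
  [3,-0.5,2.5,0,0,0],
  [3,-0.5,2.5,0,0,0],
  [3,-0.5,2.5,0,0,0],
  [1.5,-0.1,1.3,-0.4,0,0],
  [0,0,0,0,0,0],
  [0,0,0,0,0,0],
  [0,0,0,0,0,0],
  [0,0,0,0,0,0],
])

```text
time: 3.95
position: [0.4941, 0.0998, 0.1632]
orientation: [-0.476, 0.523, 0.472, 0.527]
ft_force: [-0.4, -0.1, -0.5]
finger_gap: 0.0853
```

```bash
python3 - <<'E'
from h import *
s,c=snap('wrist','wrist2')
print(s['position'],plan(s,[0.4895,0.0993,0.095],[0,0,-1],YA))
E
```

```text
[0.49407295 0.0997575  0.16320925] (array([ 6.81719252,  0.50305178, -0.09514567]), array([-0.3091536 ,  0.02618469,  0.44332383]))
```

View pics/wrist2.png

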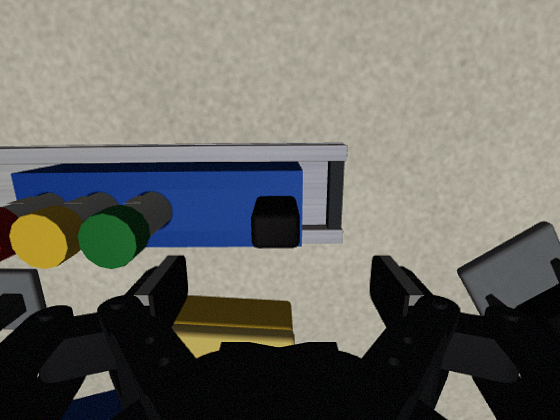

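>>> jog_arm([
  [1.5,0.1,0,0,0,0],
  [1.5,0.1,0,0,0,0.4],
  [1.5,0.1,0,0,0,0],
  [1.3,0.1,-0.1,0,0,0],
  [0.9,0.1,0,0,0,0],
  [0,0,0,0,0,0],
  [0,0,0,0,0,0],
  [0,0,0,0,0,0],
  [0,0,0,0,0,0],
  [0,0,0,0,0,0],
])

```text
time: 5.25
position: [0.4889, 0.0989, 0.0916]
orientation: [-0.474, 0.525, 0.474, 0.525]
ft_force: [-0.5, -0.1, -1.4]
finger_gap: 0.0853
```

```bash
python3 - <<'E'
from h import *
s=sense()
print(s['position'],plan(s,[0.4895,0.0993,0.095],[0,0,-1],YA))
E
```

```text
[0.48891282 0.09889388 0.09156211] (array([-0.34376807, -0.05425704,  0.04656071]), array([-0.33410114,  0.02995032, -0.00327059]))
```

>>> jog_arm([
  [-0.5,0,0,-0.3,0,0],
  [0,0,0,0,0,0],
  [0,0,0,0,0,0],
  [0,0,0,0,0,0],
  [0,0,0,0,0,0],
  [0,0,0,0,0,0],
  [0,0,0,0,0,0],
  [0,0,0,0,0,0],
  [0,0,0,0,0,0],
  [0,0,0,0,0,0],
], grip=2, grip_force=30)

```text
time: 6.5
position: [0.4892, 0.0987, 0.0974]
orientation: [-0.475, 0.523, 0.475, 0.524]
ft_force: [-0.3, -1.2, 2.2]
finger_gap: 0.0297
```

```bash
python3 - <<'E'
from h import *
s=sense()
print(s['position'],s['finger_gap'],plan(s,[0.4808,-0.0040,s['position'][2]],[0,0,-1],YA))
E
```

```text
[0.4892241  0.09866471 0.09740812] 0.029714034668762514 (array([-8.12572244e-03, -1.53386635e-01, -1.02998300e+01]), array([-0.03306889,  0.04581617,  0.0420928 ]))
```

>>> jog_arm([
  [0,0,-1.2,0,0,0],
  [0,0,-1.5,0,0,0],
  [0,0,-1.5,0,0,0],
  [0,0,-1.5,0,0,0],
  [0,0,-1.5,0,0,0],
  [0,0,-1.2,0,0,0],
  [0,0,-0.7,0,0,0],
  [0,0,-0.3,0,0,0],
  [0,0,0,0,0,0],
  [0,0,0,0,0,0],
])

```text
time: 7.75
position: [0.4818, 0.0208, 0.0984]
orientation: [-0.475, 0.514, 0.484, 0.525]
ft_force: [-0.6, 2.3, 3.6]
finger_gap: 0.0298
```

```bash
python3 - <<'E'
from h import *
s=sense()
print(s['position'],s['finger_gap'],s['ft_force'],plan(s,[0.4808,-0.0040,0.0974],[0,0,-1],YA))
E
```

```text
[0.48176171 0.02083888 0.0983825 ] 0.029803382601496474 [-0.64825437  2.309811    3.55901051] (array([ 0.04915703, -0.10138801, -2.48513736]), array([0.95384873, 1.13580406, 0.06550904]))
```

>>> jog_arm([
  [0,0,-0.8,0.3,0.3,0],
  [0,0,-0.8,0.3,0.4,0],
  [0,0,-0.6,0.3,0.4,0],
  [0,0,-0.4,0,0,0],
  [0,0,-0.2,0,0,0],
  [0,0,0,0,0,0],
  [0,0,0,0,0,0],
  [0,0,0,0,0,0],
  [0,0,0,0,0,0],
  [0,0,0,0,0,0],
])

```text
time: 9.0
position: [0.4795, -0.0032, 0.0974]
orientation: [-0.476, 0.521, 0.478, 0.523]
ft_force: [-0.0, 2.5, -2.9]
finger_gap: 0.0297
```

```bash
python3 - <<'E'
from h import *
s=sense()
print(s['position'],s['finger_gap'],s['ft_force'],plan(s,[0.4808,-0.0040,0.0974],[0,0,-1],YA))
for n in ('scene','side'):
    s,c=snap(n,n+'3'); im=c['color'][:,:,::-1]
    im=im[150:280,125:335] if n=='scene' else im[210:370,200:340]
    cv2.imwrite(f'pics/{n}3c.png',cv2.convertScaleAbs(cv2.resize(im,None,fx=3.7,fy=3.7,interpolation=cv2.INTER_CUBIC),alpha=1.6))
E
```

```text
[ 0.47945595 -0.00323083  0.09739913] 0.029710628991037633 [-0.04022366  2.481031   -2.94530334] (array([-0.00031475, -0.14081381, -0.06443917]), array([0.31947885, 0.25064635, 0.02122478]))
```

View pics/scene3c.png

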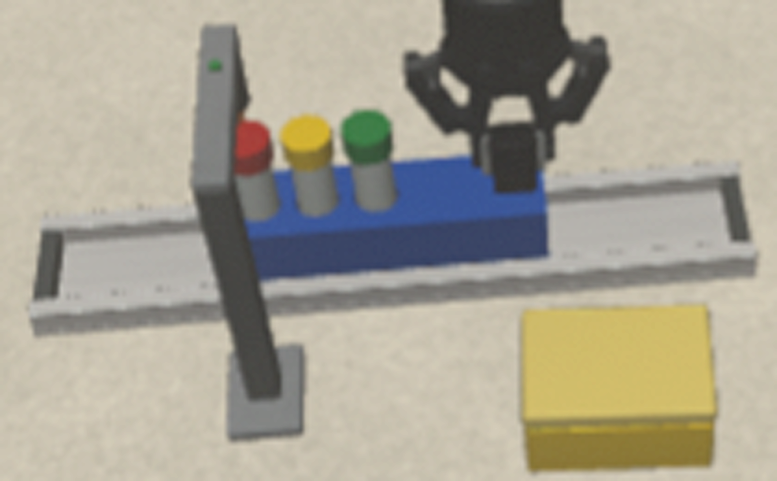

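View pics/side3c.png

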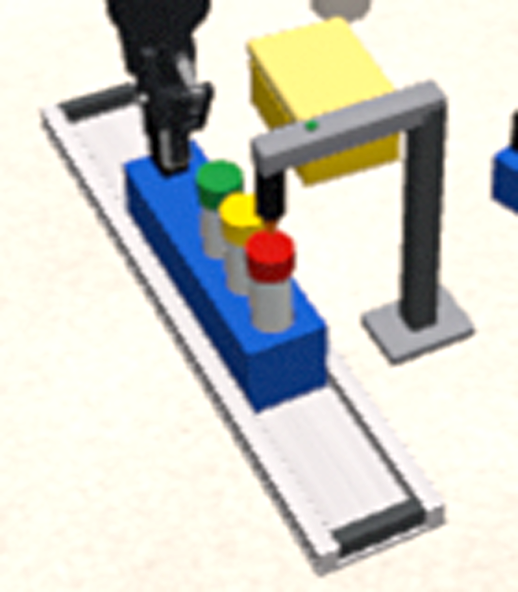

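```bash
python3 - <<'E'
from h import *
S=load('side0');S3=load('side3');A3=load('scene3');A0=load('scene0')
B=lambda u,v,z: px(*S3,200+u/3.7,210+v/3.7,z)
A=lambda u,v,z: px(*A3,125+u/3.7,150+v/3.7,z)
# cap top displacement per camera
for n,a,b in (('y side',B(184,128,.131),B(242,214,.131)),('g side',B(162,97,.131),B(220,179,.131)),('r side',B(207,160,.131),B(270,249,.131)),('y sc',A(461,117,.131),A(307,129,.131)),('g sc',A(521,112,.131),A(367,124,.131))): print(n,b-a,np.linalg.norm(b-a))
print(B(270,248,.131)); print([B(271,v,.145) for v in (228,232,236)])
for n in ('side0','side3'):
  im=load(n)[1]['color'][:,:,::-1][250:310,240:300]; cv2.imwrite(f'pics/{n}z.png',cv2.convertScaleAbs(cv2.resize(im,None,fx=9,fy=9,interpolation=cv2.INTER_CUBIC),alpha=1.7))
E
```

```text
y side [-0.01144694 -0.10036507  0.        ] 0.10101574238915334
g side [-0.00979177 -0.10088006  0.        ] 0.10135415800564489
r side [-9.73446783e-03 -1.00583140e-01 -1.11022302e-16] 0.10105309437663995
y sc [-9.51188133e-03 -1.00497796e-01  1.11022302e-16] 0.10094693083072753
g sc [-0.00957521 -0.10093867  0.        ] 0.10139181711025003
[ 0.46495275 -0.17811297  0.131     ]
[array([ 0.46784238, -0.17502724,  0.145     ]), array([ 0.46583577, -0.17832134,  0.145     ]), array([ 0.46383904, -0.18159923,  0.145     ])]
```

View pics/side0z.png

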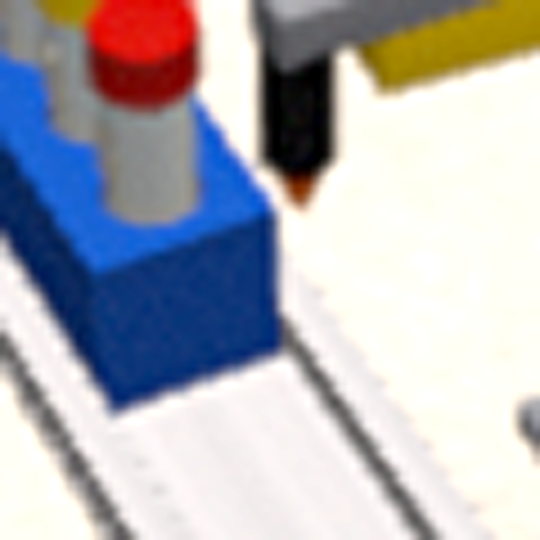

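View pics/side3z.png

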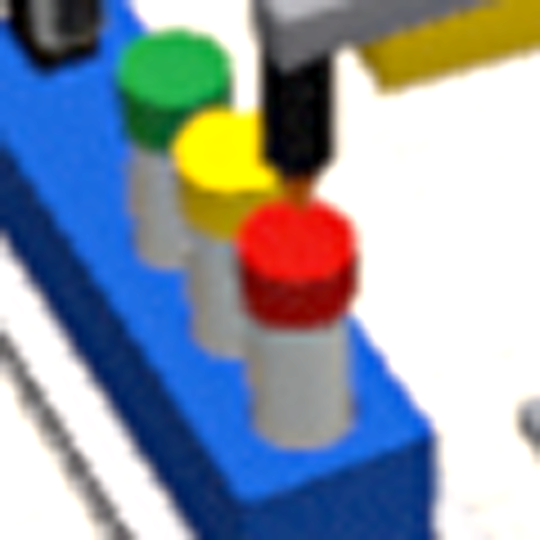

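```bash
python3 - <<'E'
from h import *
S=load('side3')
f=lambda u,v,z:px(*S,240+u/9,250+v/9,z)
a=f(301,206,.145);b=f(297,241,.131);print(a,b,b-a,np.linalg.norm(b-a),(b-a)@YA,(b-a)@XA)
E
```

```text
[ 0.4659034  -0.17914943  0.145     ] [ 0.46546829 -0.17739298  0.131     ] [-0.0004351   0.00175645 -0.014     ] 0.014116459429723017 0.0017058970711080412 -0.0006015452799547392
```

>>> jog_arm([
  [0,0,-0.15,0,0,0],
  [0,0,0,0,0,0],
  [0,0,0,0,0,0],
  [0,0,0,0,0,0],
  [0,0,0,0,0,0],
  [0,0,0,0,0,0],
  [0,0,0,0,0,0],
  [0,0,0,0,0,0],
  [0,0,0,0,0,0],
  [0,0,0,0,0,0],
])

```text
time: 10.35
position: [0.4794, -0.0045, 0.0974]
orientation: [-0.476, 0.521, 0.478, 0.523]
ft_force: [0.7, 2.9, -3.4]
finger_gap: 0.0297
```

>>> jog_arm([
  [0,0,0,0,0,0],
  [0,0,0,0,0,0],
  [0,0,0,0,0,0],
  [0,0,0,0,0,0],
  [0,0,0,0,0,0],
  [0,0,0,0,0,0],
  [0,0,0,0,0,0],
  [0,0,0,0,0,0],
  [0,0,0,0,0,0],
  [0,0,0,0,0,0],
])

```text
time: 11.6
position: [0.4794, -0.0045, 0.0975]
orientation: [-0.476, 0.521, 0.478, 0.523]
ft_force: [1.3, 2.7, -3.8]
finger_gap: 0.0294
```

```bash
python3 - <<'E'
from h import *
s=sense(); print(s['position'],s['finger_gap'],s['ft_force'])
s,c=snap('side','side4'); im=c['color'][:,:,::-1][250:310,240:300]; cv2.imwrite(f'pics/side4z.png',cv2.convertScaleAbs(cv2.resize(im,None,fx=9,fy=9,interpolation=cv2.INTER_CUBIC),alpha=1.7))
print(plan(s,np.array([0.4808,-0.0040,0.0974])+0.115*YA,[0,0,-1],YA))
E
```

```text
[ 0.47939295 -0.00451006  0.0974517 ] 0.029448798575548215 [ 1.32249104  2.69664817 -3.75670654]
(array([ 0.05943936, -0.20360405, 11.55876288]), array([0.33934462, 0.26860202, 0.02663896]))
```

View pics/side4z.png

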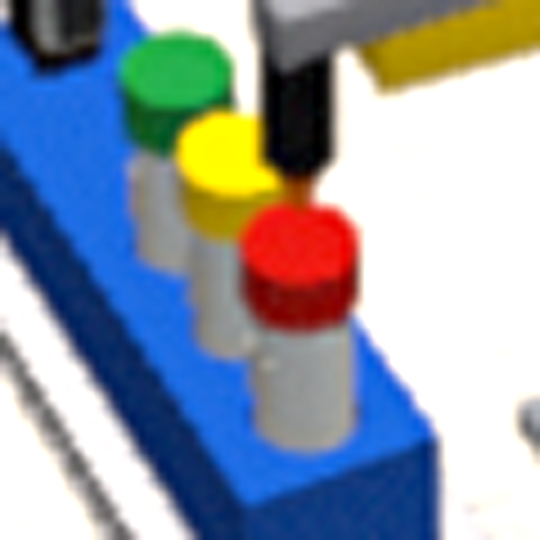

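>>> jog_arm([
  [0,0,0,0,0,0],
  [0,0,1,0,0,0],
  [0,0,1.6,0,0,0],
  [0,0,1.6,0,0,0],
  [0,0,1.6,0,0,0],
  [0,0,1.6,0,0,0],
  [0,0,1.6,0,0,0],
  [0,0,1.4,0,0,0],
  [0,0,0.6,0,0,0],
  [0,0,0,0,0,0],
])

```text
time: 12.9
position: [0.4896, 0.1115, 0.0974]
orientation: [-0.476, 0.522, 0.477, 0.523]
ft_force: [-0.6, -0.5, -2.9]
finger_gap: 0.0296
```

```bash
python3 - <<'E'
from h import *
s=sense(); print(s['position'],s['finger_gap'],s['ft_force'])
print(plan(s,np.array([0.4800,-0.0040,0.0974])+0.115*YA,[0,0,-1],YA))
E
```

```text
[0.48958013 0.11148094 0.09737595] 0.02962061461119585 [-0.59479021 -0.46076866 -2.93892112]
(array([-0.00266098, -0.15504884, -0.09176599]), array([ 0.25309023,  0.1322631 , -0.01655091]))
```

>>> jog_arm([
  [0,0,0,0,0,0],
  [0,0,0,0,0,0],
  [0,0,0,0,0,0],
  [0,0,0,0,0,0],
  [0,0,0,0,0,0],
  [-2,0,0,0,0,0],
  [-3,0,0,0,0,0],
  [-3,0,0,0,0,0],
  [-3,0,0,0,0,0],
  [-3,0,0,0,0,0],
], grip=8.5)

```text
time: 14.15
position: [0.4885, 0.1102, 0.2401]
orientation: [-0.475, 0.523, 0.477, 0.522]
ft_force: [1.3, -0.8, -0.7]
finger_gap: 0.0848
```

>>> jog_arm([
  [0,0,0,10,0,0],
  [0,0,0,10,0,0],
  [0,0,0,10,0,0],
  [0,0,0,10,0,0],
  [0,0,0,10,0,0],
  [0,0,0,10,0,0],
  [0,0,0,10,0,0],
  [0,0,0,10,0,0],
  [0,0,0,10,0,0],
  [0,0,0,10,0,0],
])

```text
time: 15.4
position: [0.489, 0.1098, 0.243]
orientation: [0.116, 0.698, -0.113, 0.698]
ft_force: [-0.6, 0.9, -0.2]
finger_gap: 0.0848
```

```bash
python3 - <<'E'
from h import *
s,c=snap('wrist','wrist5'); print(s['position'],s['joints'])
print(plan(s,[0.4728,-0.02,0.22],[0,0,-1],XA))
E
```

```text
[0.48896798 0.10977301 0.24299478] [-0.9420489   0.27389253  0.78160611  1.9178462  -0.2288208   1.03683313
 -0.38669641]
(array([  2.23278706, -12.82581584,   2.61248689]), array([-13.10548926,  -0.01529825,  -0.29246766]))
```

View pics/wrist5.png

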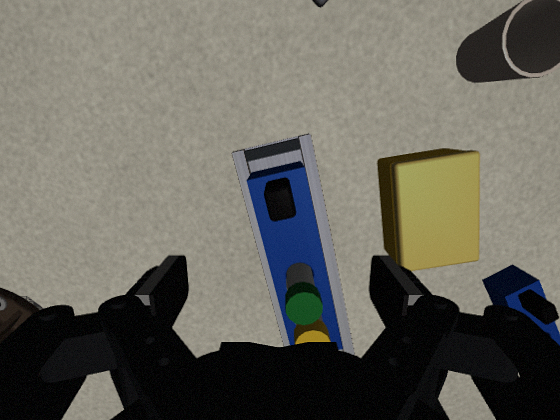

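```bash
python3 - <<'E'
from h import *
s=sense()
print(plan(s,[0.4728,-0.0626,0.20],[0,0,-1],XA))
E
```

```text
(array([  4.20422528, -16.84675159,   4.12713727]), array([-13.59911532,  -0.02733883,  -0.28739528]))
```

>>> jog_arm([
  [0.8,-3.3,0.8,0,0,0],
  [0.8,-3.3,0.8,0,0,0],
  [0.8,-3.3,0.8,0,0,0],
  [0.8,-3.3,0.8,0,0,0],
  [0.8,-3.3,0.8,0,0,0],
  [0,0,0,-6.5,0,0],
  [0,0,0,-6.5,0,0],
  [0,0,0,0,0,0],
  [0,0,0,0,0,0],
  [0,0,0,0,0,0],
])

```text
time: 16.7
position: [0.4732, -0.0636, 0.2009]
orientation: [0.03, 0.706, -0.026, 0.707]
ft_force: [0.6, -0.1, -0.7]
finger_gap: 0.0847
```

```bash
python3 - <<'E'
from h import *
s,c=snap('wrist','wrist6'); print(s['position'],s['joints'])
print(plan(s,[0.4728,-0.0626,0.20],[0,0,-1],XA))
E
```

```text
[ 0.47319425 -0.06361342  0.20087668] [-0.57228995  0.28179951  0.75069991  2.02427928 -0.24730864  0.92282557
  0.23136926]
(array([ 0.08814739,  0.09747477, -0.04731733]), array([ 1.03790347,  0.0680942 , -0.3160541 ]))
```

View pics/wrist6.png

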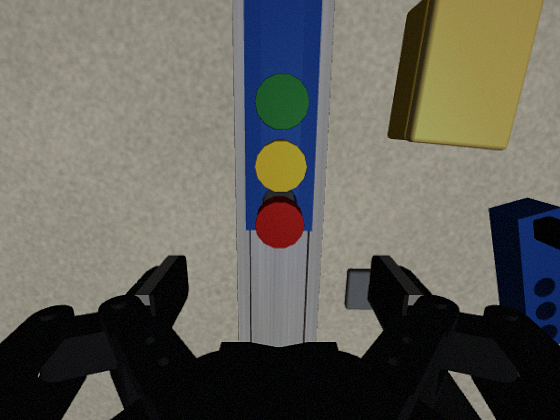

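```bash
python3 - <<'E'
from h import *
s,c=load('wrist6'); p=px(s,c,279.5,225.5,.131); print(p); p[2]=.116
print(plan(s,p,[0,0,-1],XA))
E
```

```text
[ 0.47410924 -0.06239605  0.131     ]
(array([8.48834148, 0.08177523, 0.07121496]), array([ 1.03790347,  0.0680942 , -0.3160541 ]))
```

>>> jog_arm([
  [2,0.05,0.05,0.5,0,0],
  [2,0.05,0,0.5,0,0],
  [1.8,0,0,0,0,0],
  [1.3,0,0,0,0,0],
  [0.7,0,0,0,0,0],
  [0.3,0,0,0,0,0],
  [0,0,0,0,0,0],
  [0,0,0,0,0,0],
  [0,0,0,0,0,0],
  [0,0,0,0,0,0],
])

```text
time: 18.0
position: [0.4763, -0.0611, 0.1191]
orientation: [0.036, 0.704, -0.032, 0.708]
ft_force: [0.1, -0.2, 0.4]
finger_gap: 0.0848
```

```bash
python3 - <<'E'
from h import *
s,c=snap('wrist','wrist7'); print(s['position'],s['ft_force'])
print(plan(s,[.4741,-.0624,.116],[0,0,-1],XA))
E
```

```text
[ 0.47625263 -0.06113629  0.11913264] [ 0.1065818  -0.22276142  0.37348654]
(array([ 0.3112533 , -0.14834718, -0.20385432]), array([ 0.01080764,  0.31099298, -0.35326433]))
```

View pics/wrist7.png

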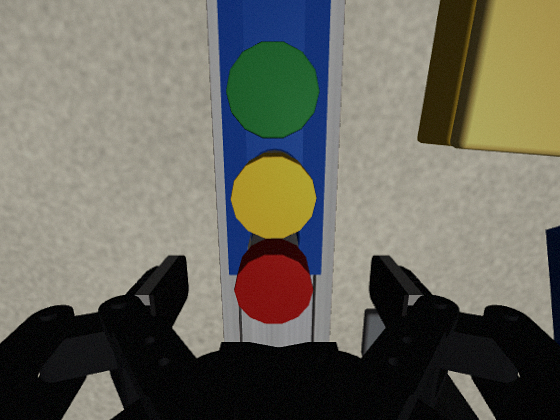

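```bash
python3 - <<'E'
from h import *
s,c=load('wrist7'); p=px(s,c,273.5,288,.131); print(p); p[2]=.115
print(plan(s,p,[0,0,-1],XA))
E
```

```text
[ 0.47406348 -0.06124465  0.131     ]
(array([ 0.41187692, -0.03431257, -0.21910797]), array([ 0.01080764,  0.31099298, -0.35326433]))
```

>>> jog_arm([
  [0.4,-0.1,-0.2,0,0.3,-0.3],
  [0,0,0,0,0,0],
  [0,0,0,0,0,0],
  [0,0,0,0,0,0],
  [0,0,0,0,0,0],
  [0,0,0,0,0,0],
  [0,0,0,0,0,0],
  [0,0,0,0,0,0],
  [0,0,0,0,0,0],
  [0,0,0,0,0,0],
], grip=2.4, grip_force=40)

```text
time: 19.3
position: [0.4741, -0.062, 0.115]
orientation: [0.034, 0.706, -0.034, 0.706]
ft_force: [0.0, -0.6, 1.3]
finger_gap: 0.0328
```

```bash
python3 - <<'E'
from h import *
s,c=snap('wrist','wrist8'); print(s['position'],s['ft_force'],s['finger_gap'])
print(plan(s,[.4741,-.0624,.116],[0,0,-1],XA))
E
```

```text
[ 0.47408785 -0.06196764  0.11502543] [ 0.03003258 -0.60849944  1.34334214] 0.03281639157801137
(array([-0.09749017, -0.04284687,  0.00534751]), array([ 0.01415759, -0.00232074, -0.04342205]))
```

View pics/wrist8.png

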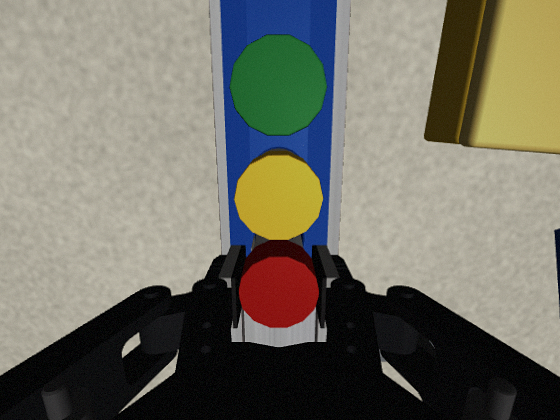

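>>> jog_arm([
  [-1,0,0,0,0,0],
  [-1.5,0,0,0,0,0],
  [-2,0,0,0,0,0],
  [-2,0,0,0,0,0],
  [-2,0,0,0,0,0],
  [-2,0,0,0,0,0],
  [-2,0,0,0,0,0],
  [-2,0,0,0,0,0],
  [-2,0,0,0,0,0],
  [-1.5,0,0,0,0,0],
])

```text
time: 20.6
position: [0.4729, -0.0642, 0.3086]
orientation: [0.036, 0.705, -0.035, 0.707]
ft_force: [-0.1, 0.3, -1.5]
finger_gap: 0.0326
```

```bash
python3 - <<'E'
from h import *
s,c=snap('scene','scene9'); print(s['position'],s['ft_force'],s['finger_gap'],s['joints'])
s,c=snap('side','side9')
E
```

```text
[ 0.47288128 -0.06419684  0.30855209] [-0.06275652  0.272743   -1.51827094] 0.03260815431474789 [-0.67460149  0.14508776  0.81319197  1.86964348 -0.11556164  1.17108696
  0.07822077]
```

View pics/scene9.png

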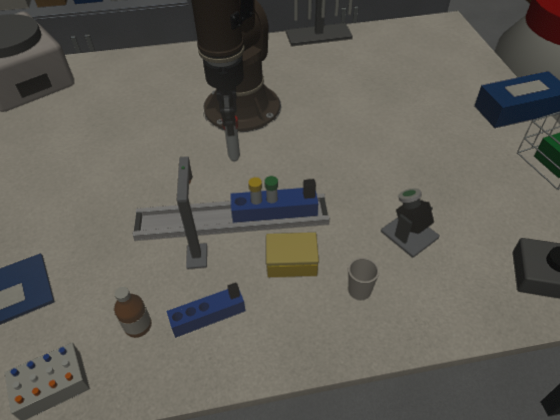

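View pics/side9.png

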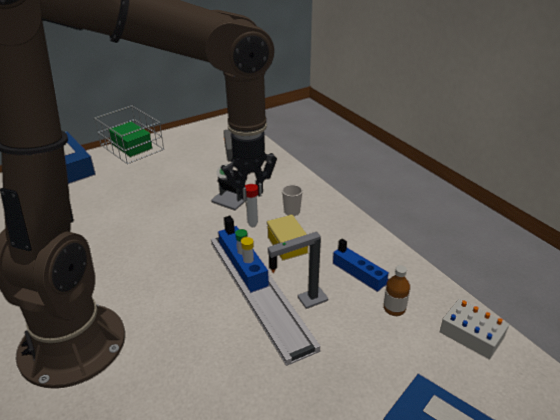

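```bash
python3 - <<'E'
from h import *
s=sense(); print(plan(s,[0.56,0.22,0.33],[0,0,-1],XA))
E
```

```text
(array([-2.02027043, 29.14727761,  5.76917676]), array([-0.20060421,  0.31368081, -0.09982663]))
```

>>> jog_arm([
  [-0.3,3.7,0.7,0,0,0],
  [-0.3,3.7,0.7,0,0,0],
  [-0.3,3.7,0.7,0,0,0],
  [-0.3,3.7,0.7,0,0,0],
  [-0.3,3.7,0.7,0,0,0],
  [-0.3,3.7,0.7,0,0,0],
  [-0.3,3.5,0.7,0,0,0],
  [-0.3,2,0.6,0,0,0],
  [0,0.8,0.3,0,0,0],
  [0,0,0,0,0,0],
])

```text
time: 21.95
position: [0.5596, 0.219, 0.3319]
orientation: [0.037, 0.705, -0.038, 0.707]
ft_force: [-0.8, -1.5, -0.8]
finger_gap: 0.0329
```

```bash
python3 - <<'E'
from h import *
s,c=snap('wrist','wrist10'); print(s['position'],s['ft_force'],s['finger_gap'],s['joints'])
E
```

```text
[0.559632   0.21895635 0.33193135] [-0.84702478 -1.51761638 -0.75608737] 0.03288616827106536 [-0.93518385  0.37758088  0.68323293  1.5413561  -0.24128095  1.30762421
 -0.32872189]
```

View pics/wrist10.png

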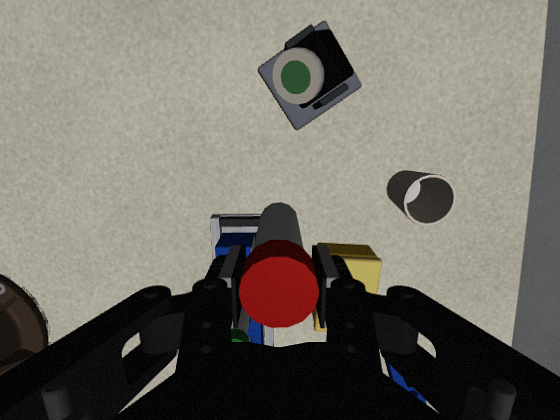

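```bash
python3 - <<'E'
from h import *
s,c=load('wrist10'); im=c['color'][:,:,::-1][10:140,245:375]; cv2.imwrite('pics/w10z.png',cv2.convertScaleAbs(cv2.resize(im,None,fx=4.5,fy=4.5,interpolation=cv2.INTER_CUBIC),alpha=1.8))
E
```

```text
(no output)
```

View pics/w10z.png

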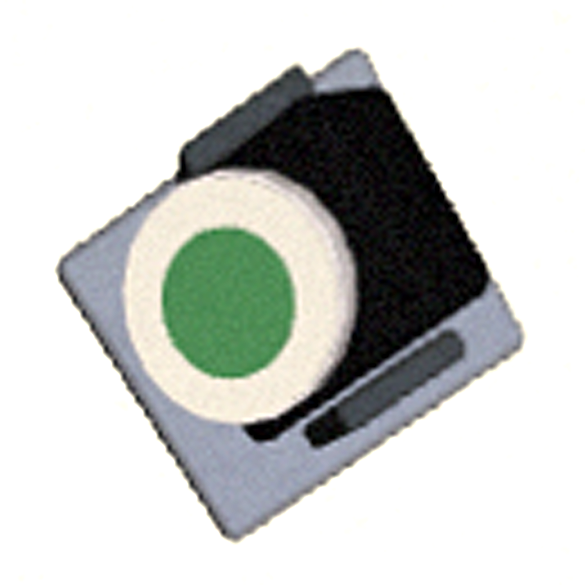

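```bash
python3 - <<'E'
from h import *
S=load('wrist10'); f=lambda u,v,z=None:px(*S,245+u/4.5,10+v/4.5,z)
q=np.array([f(56,268,.014),f(231,545,.014),f(528,338,.014),f(364,46,.014)])
print(q.round(4),q.mean(0))
e1=(q[2]-q[1]+q[3]-q[0])/2; e2=(q[0]-q[1]+q[3]-q[2])/2
print(np.linalg.norm(e1),np.linalg.norm(e2)); y1=np.degrees(np.arctan2(e1[1],e1[0]));y2=np.degrees(np.arctan2(e2[1],e2[0]))-90; print(y1,y2)
print('glass by depth',f(229,303), 'by plane',f(229,303,.1296))
E
```

```text
[[0.5471 0.3616 0.014 ]
 [0.5919 0.2755 0.014 ]
 [0.6874 0.3271 0.014 ]
 [0.6432 0.412  0.014 ]] [0.61739724 0.34403631 0.014     ]
0.1085366765267104 0.0963410037974591
28.02343345941825 27.46926325697858
glass by depth [0.58954596 0.33013713 0.13082375] by plane [0.58963237 0.33030664 0.1296    ]
```

```bash
cat >> h.py <<'E'
AX=np.array([-.4427,-.2324,.866]); AX/=np.linalg.norm(AX)
FOCUS=np.array([.5896,.3300,.1296])+.07*AX
TF=FOCUS+.099*AX
E
python3 - <<'E'
from h import *
s=sense(); R=Ro.from_quat(s['orientation']).as_matrix()
Rm,_=Ro.align_vectors([-AX],[R[:,0]]); G=Rm.as_matrix()@R; print(TF,G.round(3).tolist())
print(plan(s,TF+.08*AX,G[:,0],G[:,2]))
E
```

```text
[0.51478179 0.2907234  0.27595773] [[0.443, 0.039, 0.896], [0.232, 0.96, -0.157], [-0.866, 0.277, 0.416]]
(array([-1.34743716,  4.49717054, -8.53692379]), array([ 2.08124249e-16, -2.48231032e+01,  1.67289982e+01]))
```

>>> jog_arm([
  [-0.4,1.5,-2.8,0,0,0],
  [-0.4,1.5,-2.8,0,0,0],
  [-0.4,1.3,-2.6,0,0,0],
  [0,0,0,0,-5,3.4],
  [0,0,0,0,-5,3.4],
  [0,0,0,0,-5,3.4],
  [0,0,0,0,-5,3.3],
  [0,0,0,0,-4.8,3.2],
  [0,0,0,0,0,0],
  [0,0,0,0,0,0],
])

```text
time: 23.25
position: [0.4801, 0.2568, 0.3429]
orientation: [0.136, 0.52, 0.054, 0.841]
ft_force: [-0.0, 0.3, -0.3]
finger_gap: 0.033
```

```bash
cat >> h.py <<'E'
def fin(s,back=0.,TF=TF):
    R=Ro.from_quat(s['orientation']).as_matrix()
    Rm,_=Ro.align_vectors([-AX],[R[:,0]]); G=Rm.as_matrix()@R
    return plan(s,TF+back*AX,G[:,0],G[:,2])
E
python3 - <<'E'
from h import *
s=sense(); print(s['position'],s['joints'],s['finger_gap']); print(fin(s,.08))
E
```

```text
[0.48009535 0.25684404 0.34285911] [-1.28358599 -0.10718326  0.59530917  2.09452401  0.2774782   0.62647861
 -0.97909147] 0.032957980083668084
(array([ 0.11773559,  1.52713227, -0.22998351]), array([-5.36186402e-16,  6.32437730e-01, -1.30392004e-01]))
```

>>> jog_arm([
  [0,0.7,-0.1,0,0.3,0],
  [0,0.7,-0.1,0,0.3,0],
  [1,0.1,0,0,0,0],
  [1,0,0,0,0,0],
  [1,0,0,0,0,0],
  [1,0,0,0,0,0],
  [0.8,0,0,0,0,0],
  [0,0,0,0,0,0],
  [0,0,0,0,0,0],
  [0,0,0,0,0,0],
])

```text
time: 24.5
position: [0.5035, 0.2847, 0.3016]
orientation: [0.135, 0.526, 0.053, 0.838]
ft_force: [-1.2, 0.7, 0.0]
finger_gap: 0.0328
```

```bash
python3 - <<'E'
from h import *
s=sense(); print(s['position'],s['joints'],s['finger_gap']); print(fin(s,0))
for n in('scene','side'):
  s,c=snap(n,n+'11'); im=c['color'][:,:,::-1]
  im=im[130:270,340:480] if n=='scene' else im[100:230,180:310]
  cv2.imwrite(f'pics/{n}11z.png',cv2.convertScaleAbs(cv2.resize(im,None,fx=4,fy=4,interpolation=cv2.INTER_CUBIC),alpha=1.7))
E
```

```text
[0.50354928 0.28466512 0.30164857] [-1.28264025  0.03240827  0.65590083  2.09393706  0.11523714  0.50853163
 -0.83878687] 0.03277405423018649
(array([ 2.863283  , -0.08236136, -0.15408004]), array([ 5.79508265e-16, -3.49848668e-02,  1.53515666e-01]))
```

View pics/scene11z.png

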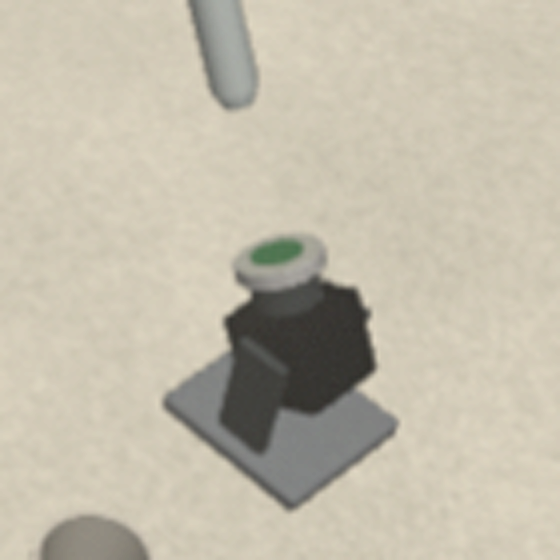

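View pics/side11z.png

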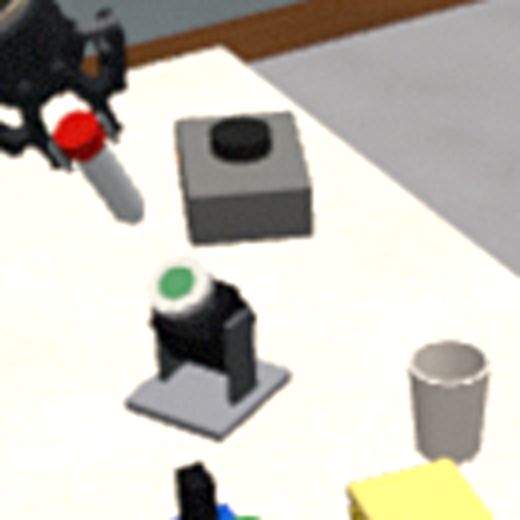

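>>> jog_arm([
  [0.7,0,-0.1,0,0,0],
  [0.7,0,0,0,0,0],
  [0.7,0,0,0,0,0],
  [0.5,0,0,0,0,0],
  [0.2,0,0,0,0,0],
  [0,0,0,0,0,0],
  [0,0,0,0,0,0],
  [0,0,0,0,0,0],
  [0,0,0,0,0,0],
  [0,0,0,0,0,0],
])

```text
time: 25.85
position: [0.5159, 0.2919, 0.2756]
orientation: [0.135, 0.525, 0.053, 0.838]
ft_force: [-0.4, 0.7, -0.7]
finger_gap: 0.0325
```

```bash
python3 - <<'E'
from h import *
s=sense(); print(s['position'],s['joints'],s['finger_gap']); print(fin(s,0))
for n in('scene','side','wrist'):
  s,c=snap(n,n+'12'); im=c['color'][:,:,::-1]
  if n!='wrist':
    im=im[130:270,340:480] if n=='scene' else im[100:230,180:310]
    cv2.imwrite(f'pics/{n}12z.png',cv2.convertScaleAbs(cv2.resize(im,None,fx=4,fy=4,interpolation=cv2.INTER_CUBIC),alpha=1.7))
E
```

```text
[0.51587037 0.2919464  0.27561504] [-1.24133312  0.10351871  0.65062397  2.10608106  0.00393286  0.43436458
 -0.73346999] 0.032497096926274255
(array([-0.10606707, -0.1132771 , -0.06244786]), array([ 2.50542045e-16, -1.87731265e-02,  1.04101931e-01]))
```

View pics/scene12z.png

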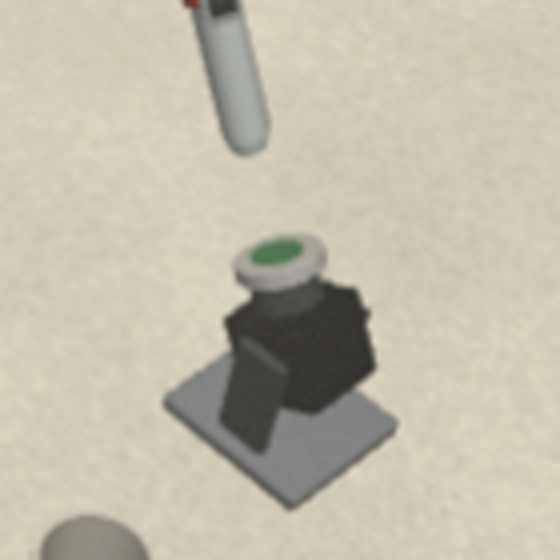

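View pics/side12z.png

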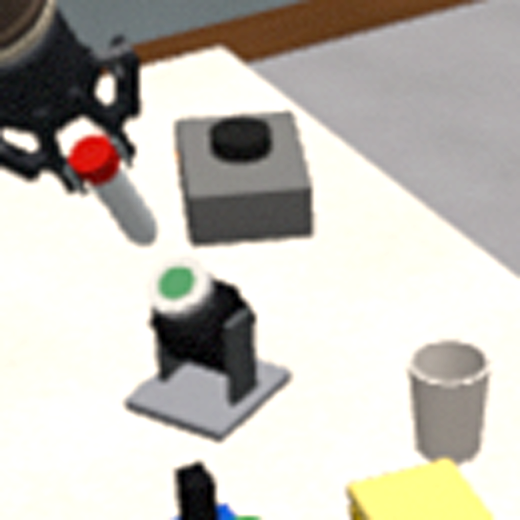

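View pics/wrist12.png

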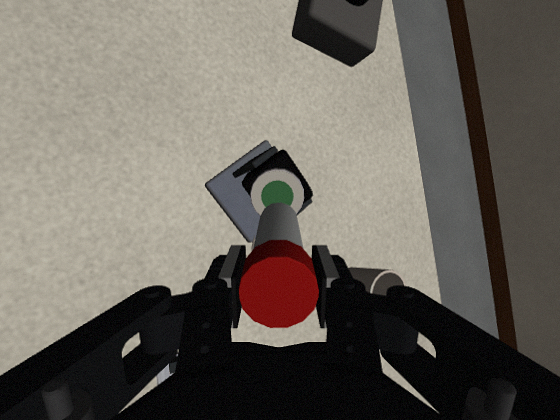

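View pics/scene12.png

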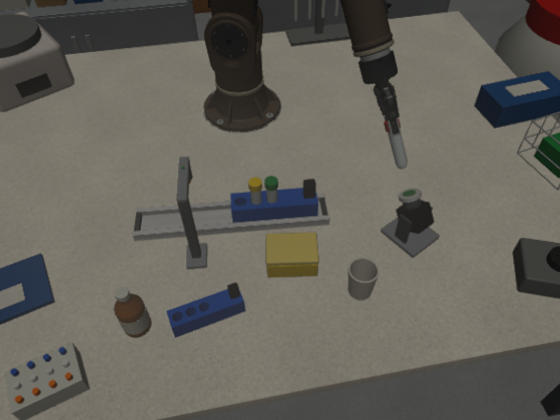

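```bash
python3 - <<'E'
from h import *
R=Ro.from_quat(load('wrist12')[0]['orientation']).as_matrix(); s0=load('wrist12')[0]
foot=s0['position']+.099*R[:,0]
for n,o in(('scene12',(340,130)),('side12',(180,100))):
    s,c=load(n)
    for nm,P in (('focus',FOCUS),('foot',foot),('glass',FOCUS-.07*AX)):
        q=np.array(c['R'])@P+c['t']; a=q[:2]/q[2]; a*=1+c['k1']*(a@a); uv=np.array([c['fx']*a[0]+c['cx'],c['fy']*a[1]+c['cy']]); print(n,nm,((uv-o)*4).round(1))
print(foot,FOCUS,np.linalg.norm(foot-FOCUS),s0['time'])
E
```

```text
scene12 focus [245.2 145.7]
scene12 foot [247.4 147.2]
scene12 glass [272.1 251.7]
side12 focus [143.8 238. ]
side12 foot [144.5 237.5]
side12 glass [175.5 284.3]
[0.55969068 0.31475741 0.1897737 ] [0.55861021 0.31373159 0.19022154] 0.0015557277425054352 25.95
```

>>> jog_arm([
  [0,0,0,0,0,0],
  [0,0,0,0,0,0],
  [0,0,0,0,0,0],
  [0,0,0,0,0,0],
  [0,0,0,0,0,0],
  [0,0,0,0,0,0],
  [0,0,0,0,0,0],
  [0,0,0,0,0,0],
  [0,0,0,0,0,0],
  [0,0,0,0,0,0],
])

```text
time: 27.25
position: [0.5159, 0.2919, 0.2755]
orientation: [0.135, 0.525, 0.053, 0.838]
ft_force: [-0.3, -0.5, -1.2]
finger_gap: 0.0326
```

```bash
python3 - <<'E'
from h import *
from rig import finish_job
s=sense(); print(s['position'],s['finger_gap'],abs(s['joint_velocities']).max(),fin(s))
print(finish_job())
E
```

```text
[0.51587875 0.29189253 0.27551967] 0.032605900979623556 0.0022795872479489804 (array([-0.11343577, -0.10549227, -0.0602022 ]), array([-1.42068380e-15, -2.12355756e-02,  1.15881409e-01]))
the job is handed in; nothing more can be done
None
```

I handed the job in at about 27 s with every step done; no verdict was reported.

- **Read:** I slid the rack by its handle until the red cap stood under the reader tip. The first check showed it about 2 mm off, and I moved it roughly 1.3 mm closer. A follow-up picture showed it lined up. It then stood still for over 2 s.
- **Clear and lift:** I slid the rack back about 115 mm, lifted the red tube by its cap and carried it to the inspection camera.
- **Final hold:** The foot is about 1.5 mm from the focus point I worked out and the tube axis is within about 0.2° of the lens axis. The arm was still, and the fingers were closed on the cap with a 32.6 mm gap.
- **Foot position check:** The foot position comes from the arm's pose and the tube length. The scene and side pictures agreed with it to a millimetre or so.
- **Other objects:** The last scene picture shows the rack in its channel with the yellow and green tubes in it. The bottle, beaker and tip box look to be where they started, judged by eye only.

One disagreement: the scene and side cameras differed by about 6 mm in absolute position at the start. I used close views from the wrist camera for positions, and the side view only for relative checks. No check failed.

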